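Slide a loaded ware board home under the drying rack

TASK

Slide the wooden board with the terracotta vase on it into the empty bay (green tag) of the low drying rack, blue grip trailing, until its leading end is fully home against the back stop. Keep the vase standing on the board all the time, leave the two neighbouring boards and their pots where they are, and do not knock hard against the rack; then let go and leave it there.

Things in the scene. Friction and masses are not known exactly. Their poses are not given: they have to be found in the camera images.
- grip (a point): Centre of the board's blue grip, a fixed upright bar 50 mm long (along x), 22 mm thick (y); its foot is 12 mm and its top 60 mm above the table. This point is 36 mm above the table on the board's centre line, 51 mm behind its middle. Axes are the board's. The leading end of the board is 131 mm ahead of this point, the trailing end 29 mm behind it.
- board_mid (a point): Middle of the same board, 6 mm above the table; the board's axes.
- vase_mid (a point): Centre of the loose terracotta vase, half-way up: 110 mm tall, foot 56 mm across, belly 68, neck 40 mm, 0.2 to 0.42 kg. It stands upright on the board, about 40 mm ahead of the board's middle, its top 122 mm above the table. z is its axis.
- bay_home (a point): Spot on the table where the board's middle stands when fully home in the empty bay; x points into the bay and is then the board's x. The bay: a lane of bare table 116 mm wide between two rails (14 mm wide, 20 high). Rails and shelf front edge begin 95 mm before this point; the back stop (26 mm high) has its face 80 mm ahead; a green tag, 70 mm wide, 50 high, stands just behind it.
- rack: Fixed drying rack, three bays at 130 mm pitch. Origin on the table below the middle of the shelf's front edge; x into the bays, z up. The slatted steel shelf, 470 (y) x 190 mm, starts at x = 0: underside 170, top 184 mm up. Legs at x = 105 and 181, y = +-225 mm; small pots on its ends reach 235 mm up. A grip that is home is all under the shelf: its ends at x = 19 and 69 mm.
- left_board: A neighbouring loose board without grip, same size, 0.6 kg, home in one of the two occupied bays; carries the white bowl. Origin under its middle.
- right_board: The other neighbouring board, in the other occupied bay; carries the blue pot. Origin under its middle.
- bowl: White bowl, 84 mm across, 55 mm tall, standing on its board. Origin under its foot.
- jug: Blue rounded pot, 72 mm across, 95 mm tall, standing on its board. Origin under its foot.
- board: Loose ware board, brown wood, 160 (x) x 96 (y) x 12 mm (z), 0.35 kg, flat on the table before the rack, with a blue upright grip near its trailing (-x) end and the vase near its leading (+x) end. Origin under its middle, on the table; x from the grip towards the vase, z up.
- vase: The same vase; origin under its foot.
Mind the look-alikes: they are no part of the job. What is shaped like the board but pink is not meant.

How it is judged:
By the outcome, as a careful person would: the job done as asked, in the order asked, and still so for the second after the job is handed in, with the robot touching nothing.
It also fails if it takes over 64 s, if anything falls off the work surface, if the arm or the gripper's body presses on something with over 40 N, if the wrist force passes 120 N, or if a joint passes its speed limit or range.

ROBOT

A 6-joint arm with a two-finger parallel gripper is mounted at the origin on the work surface. World frame = base frame: x ahead of the robot, y to its left, z up, the work surface at z = 0. Lengths are in m, angles in degrees, forces in N, time in s.
With the tool pointing down it reaches from about 0.25 to 0.725 m from the base axis. Payload 9.7 kg.
Tool frame: the origin (TCP) lies midway between the tips of the shut fingers; the grasp point (between the pads) lies 19 mm behind it (grip_point_offset is the distance from the TCP to the grasp point, in m); y points along the fingers, z is the direction in which the jaws open and shut, and the axes are right-handed (so a half turn about y gives the same grasp; the last joint's range is limited). The gripper opens to 85 mm and grips with 20 to 120 N. Pads are 22 mm wide; open, the fingers measure 114 mm over their backs; the gripper's body (76 mm by 85 mm) begins 54 mm behind the grasp point. The pads swing forward as they close: fully open they stand 13 mm farther back than shut.
Start: joints at [63.426, 4.979, 10.078, 95.1, 0, 90], TCP at [0.246, 0.492, 0.231] pointing down, gripper open.
Joint ranges: [-179.16, 179.16], [-48.56, 103.87], [-65.8, 70.77], [-126.05, 130.52], [-82.76, 87.17], [-180, 180]. Speed limits (degrees/s): [127.2, 127.2, 147.25, 180, 180, 180].

INTERFACE

Orientations are given as [roll, pitch, yaw] about the fixed x, y, z axes, in that order (R = Rz(yaw) Ry(pitch) Rx(roll)).
In Python, from workcell import get_obs, camera, job_done, grip_point_offset gives the robot as it stands.
- The arm moves only by the tool move_arm, never from a script. Its argument "deltas" is a list that holds one entry, the list of rows, each a list of 4 numbers: the shift along the tool's x, y, z in m, then the turn about the tool's y in degrees. A call has 1 to 5 rows; each row is the pose to reach, as a shift and turn from the pose commanded when the call began, along the tool's axes at that moment; what a row does not reach only later rows make up. A row lasts 1/10 s, in which the tool goes at most 50 mm and 8.59 degrees, less where a joint would pass 70% of its speed; a pose out of reach is approached as far as the arm can. A call with a gripper value outside its range is refused whole. "claw" is the finger opening in m, from 0 to 0.0854, set as the call begins (left out, the last holds). The fingers move at their own pace and stop on an object; "newtons" is the grip in N (left out, the last holds). Time passes only in rows, so rows that repeat a pose let the fingers close. It gives the time, the measured TCP pose, the force and the opening at its end, in the units of the state.
- get_obs(): the state, without advancing time (a new reading comes with each control period).
- camera(name): name is "side" or "top"; returns a dict with "color" (420x560x3 uint8, blue, green, red), "range_z" (420x560 float32, m along the optical axis (not along the pixel's ray), 0 where there is no reading), "fx", "fy", "cx", "cy" (pixels), "T" (4x4, takes a point from camera to world coordinates). Camera axes: x right, y down, z forward; pixel columns grow to the right and rows downward; lengths in m; the calibration is good to about 2 mm. A picture is of the moment at which its call begins.
- job_done(): hands the job in, once; it reports no verdict.
The state is a dict: "time": time; "q": joint angles; "qd": joint speeds; "joint_efforts": joint torques, N m; "ee_pos": TCP position; "tcp_rot": TCP orientation; "wrist_force": force on the tool from outside, world axes, zero at the start; "torque": the same for the moment, N m; "opening": finger opening in m.
Only numpy, scipy, OpenCV 4.12 (cv2) and the standard library are available. Lean on these libraries where they do the work, as an engineer would, in place of code of your own. Each camera call takes 0.05 s, during which the arm holds its last target. There are 200 camera calls.

## Working session

There is one attempt and no reset: what is moved stays moved. The work goes in short steps, Python scripts to look and compute and a tool call to move; the robot and the scene stay as the last step left them, time stands still between calls to the robot, and variables do not carry over. Pictures are saved under pics/ and viewed, about 8 in all and at most 12, crops included, and the job is handed in when it is done.

Besides the shell and the picture viewer there is one more tool, called as a command line: name --argument value ..., lists and objects as JSON in quotes. move_arm: Moves the arm, as the interface text tells. Its arguments: {"type":"object","properties":{"deltas":{"type":"array"},"claw":{"type":"number"},"newtons":{"type":"number"}},"required":["deltas"]}

```bash
mkdir -p pics
cat > h.py <<'E'
import numpy as np,cv2
from workcell import *
def snap(n,f):
    c=camera(n); cv2.imwrite(f'pics/{f}.png',c['color']); np.savez(f'pics/{f}.npz',**c); return c
def pt(c,u,v,z=None):
    d=float(c['range_z'][v,u]); r=np.array([(u-c['cx'])/c['fx'],(v-c['cy'])/c['fy'],1]); T=c['T']
    if z is not None:
        w=T[:3,:3]@r; d=(z-T[2,3])/w[2]
    return (T[:3,:3]@(r*d)+T[:3,3]).round(4)
E
python3 - <<'E'
from h import *
a=snap('top','t0');b=snap('side','s0')
for c in(a,b): print(c['T'].round(3).tolist(),c['fx'])
o=get_obs();print(o['ee_pos'],o['tcp_rot'],o['opening'],grip_point_offset,o['time'])
E
```

```text
[[-0.043, -0.974, 0.221, 0.354], [-0.999, 0.043, -0.005, 0.021], [-0.004, -0.221, -0.975, 0.962], [0.0, 0.0, 0.0, 1.0]] 476.9952445894196
[[0.721, -0.487, 0.493, 0.028], [-0.693, -0.491, 0.528, -0.531], [-0.015, -0.723, -0.691, 0.789], [0.0, 0.0, 0.0, 1.0]] 536.6936654798754
[0.24596177 0.49173177 0.23066832] [-9.00645085e+01  2.33576367e-04 -2.65733835e+01] 0.08530370783336046 0.0187 0.1
```

View pics/t0.png

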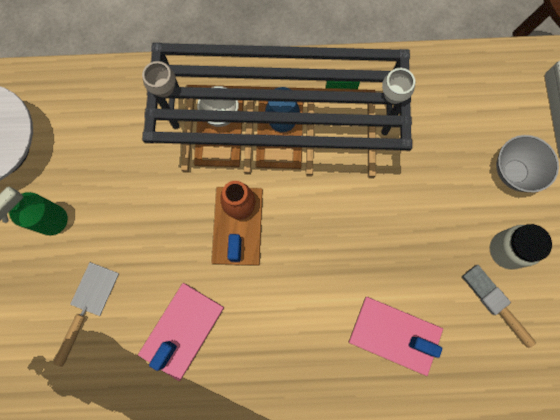

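View pics/s0.png

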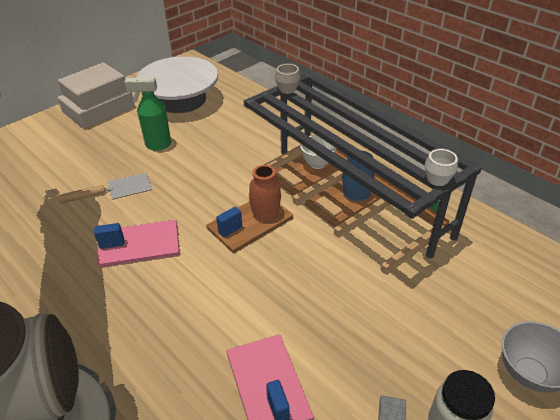

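The top view shows the brown board at about (238,226) with its grip at (235,247). The empty bay lies between the rails at x≈310 and 372, with the green tag at (343,86). I'll enlarge that area to read it more closely.

Run:
```python
import cv2
i=cv2.imread('pics/t0.png')[70:280,180:420]
cv2.imwrite('pics/t0c.png',cv2.resize(i,None,fx=3,fy=3*0.94,interpolation=cv2.INTER_CUBIC) if 0 else cv2.resize(i,(672,588),interpolation=cv2.INTER_CUBIC))
```

```text
(no output)
```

View pics/t0c.png

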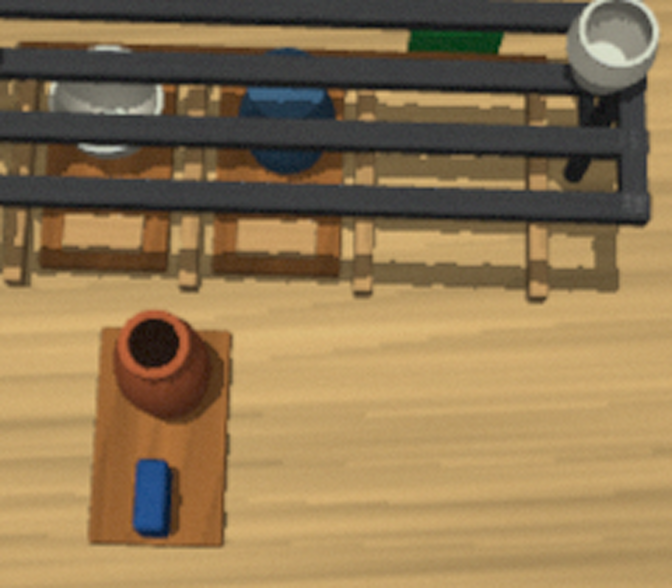

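Run:
```python
from h import *
c=dict(np.load('pics/t0.npz'))
P=lambda u,v,z:pt(c,int(0),int(0),z) 
def P(u,v,z):
    u=u/2.8+180;v=v/2.8+70
    w=c['T'][:3,:3]@np.array([(u-c['cx'])/c['fx'],(v-c['cy'])/c['fy'],1]);return (c['T'][:3,3]+w*(z-c['T'][2,3])/w[2]).round(4)
B=np.array([P(*p,.012) for p in[(103,327),(232,332),(223,545),(89,542)]]);print('board',B[:,:2].tolist(),B.mean(0))
f=(B[0]+B[1]-B[2]-B[3])/2;s=(B[0]-B[1]+B[3]-B[2])/2
print(np.linalg.norm(f),np.degrees(np.arctan2(f[1],f[0])),np.linalg.norm(s),np.degrees(np.arctan2(-s[0],s[1])))
print('grip top',P(152,492,.06),[P(*p,.06).tolist() for p in[(137,461),(168,461),(168,527),(135,527)]])
R=np.array([P(*p,0) for p in[(15,283),(189,291),(363,294),(538,299)]]);print('railfront',R[:,:2].tolist())
print('rails top back',[P(*p,.02).tolist() for p in[(364,98),(537,105),(361,240),(537,245)]])
print('shelf front',[P((u-180)*2.8,(v-70)*2.8,.184).tolist() for u,v in[(145,145),(411,149)]],P(650,221,.184))
print('tag',[P(*p,.05).tolist() for p in[(410,33),(500,36)]])
# depth-based: shelf points
d=c['range_z'];v,u=np.mgrid[0:420,0:560];r=np.stack([(u-c['cx'])/c['fx'],(v-c['cy'])/c['fy'],np.ones_like(u,float)],-1)*d[...,None]
W=r@c['T'][:3,:3].T+c['T'][:3,3]
m=(W[...,2]>.175)&(W[...,2]<.195)&(u>130)&(u<420)&(v<160)
print('shelf rect',cv2.minAreaRect(W[m][:,:2].astype('f4')*1000))
m=(W[...,2]>.052)&(W[...,2]<.068)&(u>222)&(u<248)&(v>225)&(v<270);q=W[m]
print('grip rect',m.sum(),cv2.minAreaRect(q[:,:2].astype('f4')*1000),q.mean(0))
```

```text
board [[0.626, 0.1502], [0.618, 0.0552], [0.4613, 0.0669], [0.4676, 0.1621]] [0.543225 0.1086   0.012   ]
0.1579912734931901 -4.283276745906006 0.09536840409695445 -4.299637597391751
grip top [0.4941 0.1118 0.06  ] [[0.516, 0.1216, 0.06], [0.515, 0.1004, 0.06], [0.4697, 0.1014, 0.06], [0.4707, 0.1238, 0.06]]
railfront [[0.6668, 0.2177], [0.6547, 0.0868], [0.6465, -0.0437], [0.6368, -0.1746]]
rails top back [[0.7958, -0.0517, 0.02], [0.7842, -0.1827, 0.02], [0.6823, -0.0432, 0.02], [0.6726, -0.1733, 0.02]]
shelf front [[0.6571, 0.2499, 0.184], [0.6294, -0.2081, 0.184]] [ 0.6294 -0.21    0.184 ]
tag [[0.8324, -0.0866, 0.05], [0.8269, -0.1534, 0.05]]
shelf rect ((743.2471923828125, 16.294448852539062), (470.0776062011719, 192.30653381347656), 85.62471771240234)
grip rect 295 ((493.09222412109375, 114.95072937011719), (21.955425262451172, 50.055389404296875), 85.76042175292969) [0.49258675 0.1144642  0.05819617]
```

move_arm --deltas '[[[0.03,0,-0.018,-4],[0.07,0,-0.043,-9],[0.11,0,-0.067,-14],[0.15,0,-0.091,-19],[0.19,0,-0.116,-22.3]]]' --claw 0.085

```text
time: 0.6
ee_pos: [0.3645, 0.3015, 0.231]
tcp_rot: [-90.0, 0.0, -4.0]
wrist_force: [1.1, 1.1, 0.1]
opening: 0.0846
```

move_arm --deltas '[[[0.03,0,-0.04,0],[0.06,0,-0.08,0],[0.09,0,-0.12,0],[0.12,0,-0.16,0],[0.133,0,-0.1786,0]]]'

```text
time: 1.1
ee_pos: [0.4847, 0.1119, 0.2307]
tcp_rot: [-90.0, 0.0, -4.4]
wrist_force: [-0.2, 0.8, -0.5]
opening: 0.0853
```

move_arm --deltas '[[[0,0.02,0,0],[0,0.05,0,0],[0,0.08,0,0],[0,0.1,0,0],[0,0.11,0,0]]]'

```text
time: 1.6
ee_pos: [0.4824, 0.1148, 0.119]
tcp_rot: [-90.1, 0.2, -4.3]
wrist_force: [-0.6, -0.1, -0.1]
opening: 0.0847
```

Run:
```python
from h import *
a=snap('top','t1');b=snap('side','s1')
cv2.imwrite('pics/m1.png',np.hstack([cv2.resize(a['color'][80:300,140:340],(400,440),interpolation=cv2.INTER_CUBIC),cv2.resize(b['color'][60:280,130:330],(400,440),interpolation=cv2.INTER_CUBIC)]))
o=get_obs();print(o['ee_pos'],o['tcp_rot'],o['time'])
```

```text
[0.48267991 0.11497585 0.12006358] [-90.04035855   0.12793675  -4.27280236] 1.7
```

View pics/m1.png

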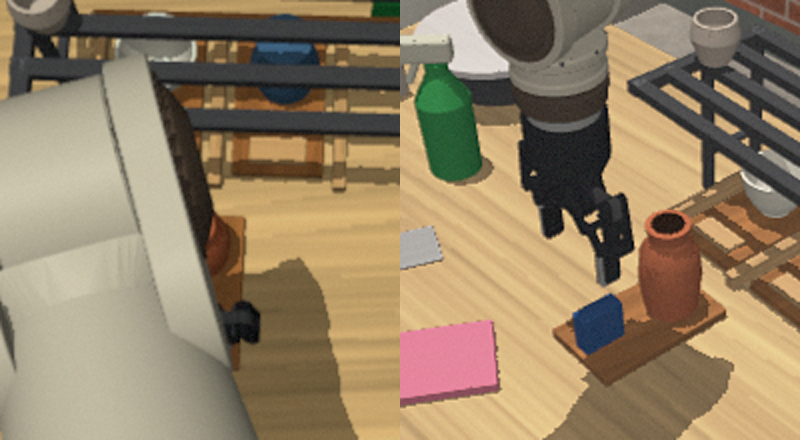

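Run:
```python
from h import *
o=get_obs();p=o['ee_pos'];a=np.radians(o['tcp_rot'][2])
for n in('s1','t1'):
    c=dict(np.load(f'pics/{n}.npz'));d=c['range_z'];v,u=np.mgrid[0:420,0:560]
    r=np.stack([(u-c['cx'])/c['fx'],(v-c['cy'])/c['fy'],np.ones_like(u,float)],-1)*d[...,None]
    W=(r@c['T'][:3,:3].T+c['T'][:3,3])[d>0]-p
    x=W[:,0]*np.cos(a)+W[:,1]*np.sin(a);y=-W[:,0]*np.sin(a)+W[:,1]*np.cos(a);z=W[:,2]
    print(n)
    for h in np.arange(-.0,.4,.015):
        m=(z>h)&(z<h+.015)&(np.hypot(x,y)<.11)
        if m.sum()>5: print(round(h*1e3),m.sum(),(np.percentile(x[m],[1,99])*1e3).round(),(np.percentile(y[m],[1,99])*1e3).round())
```

```text
s1
0 221 [ -9. 109.] [-48.  45.]
15 135 [-14.   8.] [-56.  49.]
30 144 [-14.   8.] [-57.  49.]
45 100 [-16.   4.] [-71.  63.]
60 273 [-19.  10.] [-74.  72.]
75 282 [-20.   9.] [-73.  71.]
90 307 [-22.   9.] [-71.  69.]
105 327 [-22.  10.] [-69.  65.]
120 181 [-40.  27.] [-38.   7.]
135 315 [-40.  23.] [-38.  11.]
150 322 [-40.  26.] [-38.  11.]
165 440 [-39.  29.] [-37.  17.]
180 226 [-41.  25.] [-39.  10.]
195 392 [-42.  29.] [-41.  14.]
210 405 [-42.  28.] [-41.  16.]
225 336 [-46.  31.] [-41.   4.]
240 465 [-54.  40.] [-45.  18.]
255 465 [-58.  51.] [-54.  27.]
270 697 [-59.  53.] [-58.  29.]
285 836 [-60.  53.] [-58.  29.]
300 944 [-57.  53.] [-56.  28.]
315 814 [-57.  53.] [-55.  26.]
330 898 [-56.  52.] [-53.  25.]
345 882 [-54.  51.] [-49.  19.]
360 500 [-50.  35.] [-40.  10.]
375 155 [-55.  13.] [-68. -47.]
390 210 [-85. -27.] [-73. -54.]
t1
0 12 [ 87. 105.] [-27. -23.]
45 17 [-15.  -1.] [-61. -45.]
60 69 [-15.  14.] [-73. -40.]
75 28 [-14.  13.] [-72. -41.]
90 52 [-14.   9.] [-70. -49.]
105 177 [-14.  10.] [-68. -45.]
375 7 [-47. -22.] [-67. -59.]
390 20 [-68. -21.] [-74. -59.]
```

Gripper measured from the side depth image:
- The open fingers' knuckles reach 73 mm from the axis, 60–110 mm above the TCP.
- The body reaches only about 40 mm.

With the jaws turned along x, the open fingers can therefore push the board home under the shelf. First I'll grasp the grip.

move_arm --deltas '[[[0,0.03,0,0],[0,0.06,0,0],[0,0.085,0,0],[0,0.097,0,0],[0,0.097,0,0]]]'

```text
time: 2.2
ee_pos: [0.483, 0.1151, 0.0239]
tcp_rot: [-90.0, 0.1, -4.3]
wrist_force: [-0.6, -0.8, -0.7]
opening: 0.085
```

move_arm --deltas '[[[0,0,0,0],[0,0,0,0],[0,0,0,0],[0,0,0,0],[0,0,0,0]]]' --claw 0.03 --newtons 30

```text
time: 2.7
ee_pos: [0.4836, 0.1152, 0.0247]
tcp_rot: [-90.0, -0.0, -4.3]
wrist_force: [-0.5, 0.3, -0.4]
opening: 0.0301
```

move_arm --deltas '[[[0,0,0,0],[0,0,0,0],[0,0,0,0],[0,0,0,0],[0,0,0,0]]]' --claw 0.01

```text
time: 3.2
ee_pos: [0.4835, 0.1151, 0.0246]
tcp_rot: [-90.0, -0.0, -4.3]
wrist_force: [-1.0, -0.3, 5.2]
opening: 0.0214
```

Run:
```python
from h import *
b=snap('side','s2')
cv2.imwrite('pics/s2c.png',cv2.resize(b['color'][100:290,130:480],(770,418),interpolation=cv2.INTER_CUBIC))
o=get_obs();print(o['ee_pos'],o['tcp_rot'],o['time'],o['opening'],o['q'],o['wrist_force'])
```

```text
[0.48352038 0.11514487 0.02457202] [-8.99964971e+01 -2.25365167e-02 -4.27529549e+00] 3.25 0.021625639898335453 [ 1.33968583e+01 -1.04308259e+00 -1.90627878e+01  7.19577585e+01
 -3.50377878e-03  1.76721525e+01] [-2.16403759 -0.08120568  5.10622163]
```

View pics/s2c.png

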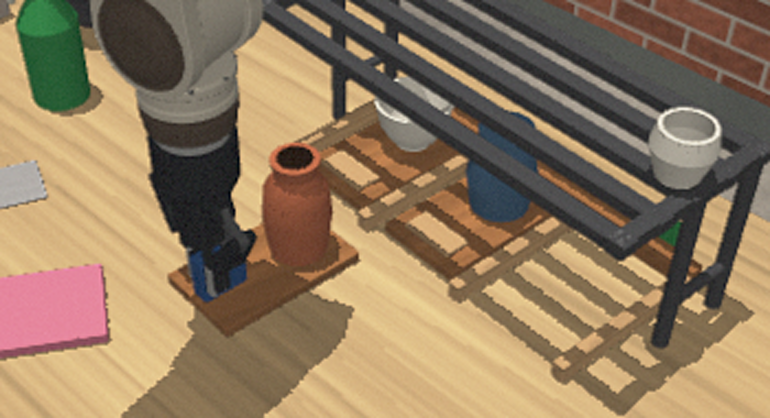

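move_arm --deltas '[[[0,0,-0.002,0],[0,0,-0.006,0],[0,0,-0.012,0],[0,0,-0.02,0],[0,0,-0.028,0]]]'

```text
time: 3.75
ee_pos: [0.4816, 0.0872, 0.0246]
tcp_rot: [-89.9, -0.0, -4.2]
wrist_force: [0.3, 4.3, 4.7]
opening: 0.022
```

move_arm --deltas '[[[0,0,-0.009,0],[0,0,-0.018,0],[0,0,-0.027,0],[0,0,-0.036,0],[0,0,-0.045,0]]]'

```text
time: 4.25
ee_pos: [0.4781, 0.042, 0.0246]
tcp_rot: [-90.0, -0.0, -4.3]
wrist_force: [0.7, 5.7, 5.7]
opening: 0.0217
```

Run:
```python
from h import *
b=snap('side','s3')
cv2.imwrite('pics/s3c.png',cv2.resize(b['color'][100:320,130:480],(700,440),interpolation=cv2.INTER_CUBIC))
o=get_obs();print(o['ee_pos'],o['tcp_rot'],o['time'],o['opening'],o['wrist_force'])
```

```text
[0.47804837 0.0409491  0.0245762 ] [-9.00067207e+01 -3.59381311e-02 -4.29384767e+00] 4.3 0.02152971610999766 [-1.13491674 -0.96525924  6.46206674]
```

View pics/s3c.png

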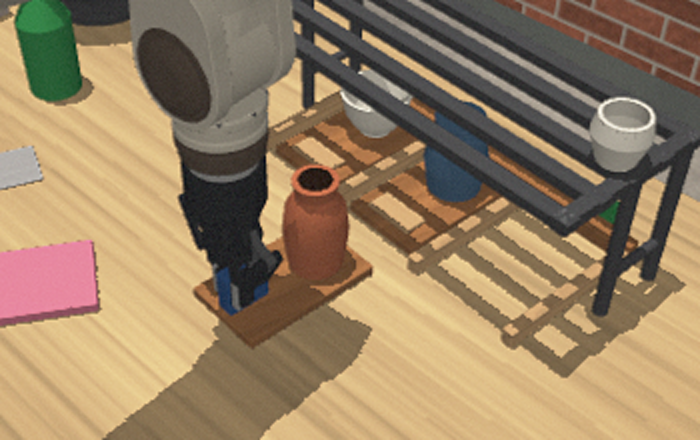

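The vase is still upright and the grip is sliding with the tool. I'll keep going.

move_arm --deltas '[[[0,0,-0.004,0],[0,0,-0.012,0],[0,0,-0.021,0],[0,0,-0.03,0],[0,0,-0.04,0]]]'

```text
time: 4.8
ee_pos: [0.4751, 0.0022, 0.0246]
tcp_rot: [-90.0, -0.0, -4.2]
wrist_force: [0.7, 5.1, 5.5]
opening: 0.0217
```

move_arm --deltas '[[[0,0,-0.009,0],[0,0,-0.018,0],[0,0,-0.027,0],[0,0,-0.036,0],[0,0,-0.045,0]]]'

```text
time: 5.3
ee_pos: [0.4717, -0.0427, 0.0246]
tcp_rot: [-90.0, -0.0, -4.3]
wrist_force: [0.5, 5.1, 5.7]
opening: 0.0218
```

move_arm --deltas '[[[0,0,-0.009,0],[0,0,-0.018,0],[0,0,-0.027,0],[0,0,-0.036,0],[0,0,-0.044,0]]]'

```text
time: 5.8
ee_pos: [0.4683, -0.0866, 0.0246]
tcp_rot: [-90.0, -0.0, -4.3]
wrist_force: [0.6, 5.9, 5.9]
opening: 0.0215
```

move_arm --deltas '[[[0,0,-0.004,0],[0,0,-0.007,0],[0,0,-0.008,0],[0,0,-0.008,0],[0,0,-0.008,0]]]'

```text
time: 6.3
ee_pos: [0.4677, -0.0945, 0.0245]
tcp_rot: [-90.0, -0.0, -4.3]
wrist_force: [0.4, 2.6, 6.2]
opening: 0.0223
```

Run:
```python
from h import *
a=snap('top','t4');b=snap('side','s4')
cv2.imwrite('pics/m4.png',np.hstack([cv2.resize(a['color'][60:280,260:440],(360,440),interpolation=cv2.INTER_CUBIC),cv2.resize(b['color'][120:340,260:480],(440,440),interpolation=cv2.INTER_CUBIC)]))
o=get_obs();print(o['ee_pos'],o['tcp_rot'],o['time'],o['opening'],o['wrist_force'])
```

```text
[ 0.46773415 -0.09454539  0.0245609 ] [-8.99967044e+01 -2.33451427e-02 -4.27473028e+00] 6.4 0.021488955866753725 [0.05792052 2.30960822 5.82499162]
```

View pics/m4.png

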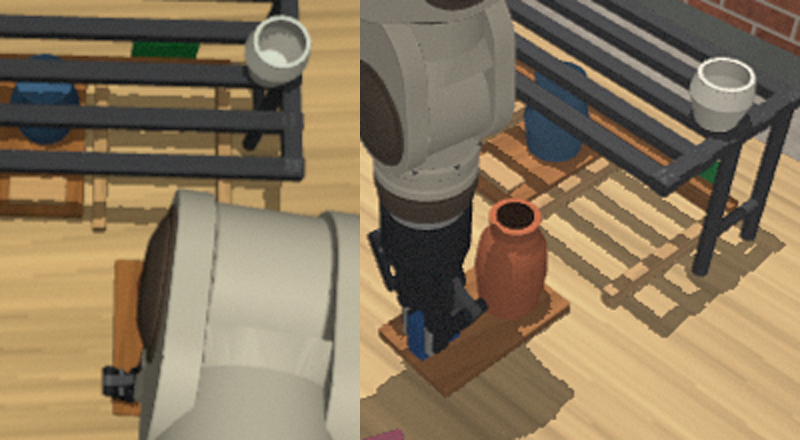

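Run:
```python
from h import *
def P(c,u,v,z):
    w=c['T'][:3,:3]@np.array([(u-c['cx'])/c['fx'],(v-c['cy'])/c['fy'],1]);return c['T'][:3,3]+w*(z-c['T'][2,3])/w[2]
a=dict(np.load('pics/t4.npz'));b=dict(np.load('pics/s4.npz'))
t=np.radians(-4.38)
def rk(p): d=p[:2]-[.640,-.1075];return (np.array([d[0]*np.cos(t)+d[1]*np.sin(t),-d[0]*np.sin(t)+d[1]*np.cos(t)])*1e3).round(1)
for n,u,v,z in[('board L lead',114,262,.012),('L tail',114,412,.012),('railL inner',107,212,.02),('railR inner',218,212,.02),('railL inner back',108,95,.02),('railR inner back',219,100,.02)]: print(n,rk(P(a,u/2+260,v/2+60,z)))
for n,u,v,z in[('board R lead',569,307,.012),('R tail',447,382,.012),('L tail',381,331,.012),('railR front in-top',604,291,.02),('railR front out',622,297,.02)]: print(n,rk(P(b,u/2+260,v/2+120,z)))
print(rk(get_obs()['ee_pos']))
```

```text
board L lead [-36.   48.8]
L tail [-190.4   46. ]
railL inner [15.1 57.4]
railR inner [ 18.8 -57.2]
railL inner back [145.6  58.9]
railR inner back [143.6 -59.1]
board R lead [ 221.6 -268.3]
R tail [  60.7 -246.6]
L tail [  63.4 -172.8]
railR front in-top [ 256.4 -280.7]
railR front out [ 262.3 -295.5]
[-172.8   -0.2]
```

move_arm --deltas '[[[0.002,0,0,0],[0.006,0,0,0],[0.012,0,0,0],[0.018,0,0,0],[0.025,0,0,0]]]'

```text
time: 6.9
ee_pos: [0.4915, -0.0967, 0.0246]
tcp_rot: [-90.0, 0.1, -4.3]
wrist_force: [-7.9, 1.3, 12.2]
opening: 0.0214
```

move_arm --deltas '[[[0.008,0,0,0],[0.015,0,0,0],[0.022,0,0,0],[0.029,0,0,0],[0.035,0,0,0]]]'

```text
time: 7.4
ee_pos: [0.5266, -0.0994, 0.0246]
tcp_rot: [-90.0, 0.1, -4.3]
wrist_force: [-8.8, 1.1, 12.0]
opening: 0.0215
```

move_arm --deltas '[[[0.007,0,0,0],[0.014,0,0,0],[0.021,0,0,0],[0.028,0,0,0],[0.035,0,0,0]]]'

```text
time: 7.9
ee_pos: [0.5614, -0.1021, 0.0246]
tcp_rot: [-90.0, 0.1, -4.3]
wrist_force: [-7.7, 1.1, 11.5]
opening: 0.0218
```

move_arm --deltas '[[[0.007,0,0,0],[0.014,0,0,0],[0.02,0,0,0],[0.025,0,0,0],[0.027,0,0,0]]]'

```text
time: 8.4
ee_pos: [0.5884, -0.1041, 0.0246]
tcp_rot: [-90.0, 0.1, -4.3]
wrist_force: [-8.8, 1.1, 11.9]
opening: 0.0215
```

move_arm --deltas '[[[0,0,0,0],[0,0,0,0]]]' --claw 0.04

```text
time: 8.6
ee_pos: [0.5888, -0.1038, 0.0236]
tcp_rot: [-90.0, 0.1, -4.3]
wrist_force: [0.2, 0.8, 0.3]
opening: 0.0402
```

Run:
```python
from h import *
b=snap('side','s5')
cv2.imwrite('pics/s5c.png',cv2.resize(b['color'][80:340,260:500],(554,600),interpolation=cv2.INTER_CUBIC))
o=get_obs();print(o['ee_pos'],o['tcp_rot'],o['time'],o['opening'],o['q'],o['wrist_force'])
```

```text
[ 0.58884544 -0.1037453   0.02362365] [-9.00131483e+01  6.48597407e-02 -4.29899136e+00] 8.65 0.04010676248802673 [-9.98277096e+00  1.26050245e+01 -4.38269320e+00  7.30755210e+01
 -1.95071957e-02 -5.68377628e+00] [-0.61628965 -0.24444818 -0.09025136]
```

View pics/s5c.png

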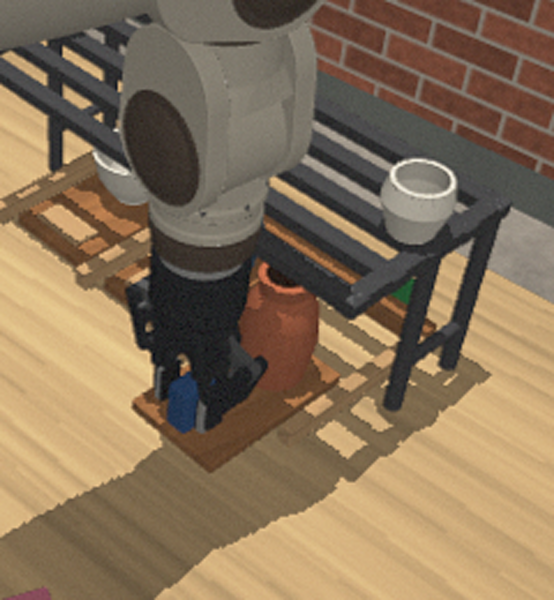

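move_arm --deltas '[[[0,0,0,0],[-0.01,0,0,0],[-0.03,0,0,0],[-0.055,0,0,0],[-0.08,0,0,0]]]' --claw 0.085

```text
time: 9.15
ee_pos: [0.508, -0.0972, 0.0239]
tcp_rot: [-90.0, 0.0, -4.3]
wrist_force: [-0.5, -0.1, -0.4]
opening: 0.0849
```

move_arm --deltas '[[[-0.02,0,0,0],[-0.03,0,0,5],[-0.03,0,0,13],[-0.03,0,0,21],[-0.03,0,0,29]]]'

```text
time: 9.65
ee_pos: [0.4789, -0.0951, 0.0243]
tcp_rot: [-90.0, -0.0, -33.6]
wrist_force: [0.7, 0.2, 0.7]
opening: 0.0848
```

move_arm --deltas '[[[0,0,0,8],[0,0,0,16],[0,0,0,24],[0,0,0,32],[0,0,0,40]]]'

```text
time: 10.15
ee_pos: [0.4789, -0.0951, 0.0242]
tcp_rot: [-90.0, 0.0, -73.6]
wrist_force: [-0.1, 0.4, -0.3]
opening: 0.0848
```

move_arm --deltas '[[[0,0,0,8],[0,0,0,16],[0,0,0,21.1],[0,0,0,21.1],[0,0,0,21.1]]]'

```text
time: 10.65
ee_pos: [0.4793, -0.0951, 0.0243]
tcp_rot: [-90.0, -0.0, -94.2]
wrist_force: [0.5, -0.5, 0.3]
opening: 0.085
```

move_arm --deltas '[[[0,0.01,0,0],[0,0.02,0,0],[0,0.027,0,0],[0,0.031,0,0],[0,0.031,0,0]]]'

```text
time: 11.15
ee_pos: [0.4791, -0.0951, -0.0077]
tcp_rot: [-90.1, 0.0, -94.4]
wrist_force: [0.5, 0.1, -0.6]
opening: 0.0852
```

Run:
```python
from h import *
a=snap('top','t6');b=snap('side','s6')
cv2.imwrite('pics/m6.png',np.hstack([cv2.resize(a['color'][60:280,260:440],(360,440),interpolation=cv2.INTER_CUBIC),cv2.resize(b['color'][120:340,260:480],(440,440),interpolation=cv2.INTER_CUBIC)]))
o=get_obs();print(o['ee_pos'],o['tcp_rot'],o['time'],o['opening'],o['wrist_force'])
```

```text
[ 0.47973241 -0.09517962 -0.00670596] [-9.00063286e+01  9.93830355e-04 -9.43658301e+01] 11.25 0.08503185869172267 [0.14115451 0.32165978 1.26839559]
```

View pics/m6.png

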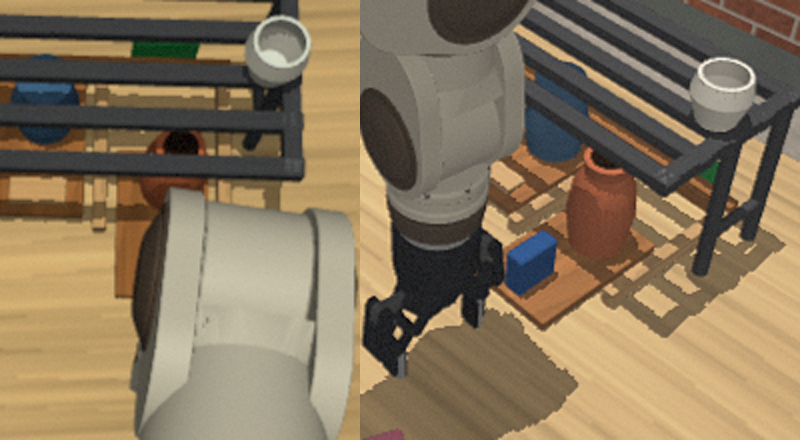

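move_arm --deltas '[[[0,0,0.005,0],[0,0,0.011,0],[0,0,0.016,0],[0,0,0.019,0],[0,0,0.022,0]]]'

```text
time: 11.75
ee_pos: [0.5017, -0.0968, -0.0068]
tcp_rot: [-90.0, 0.0, -94.4]
wrist_force: [-4.1, -0.5, 0.4]
opening: 0.0849
```

move_arm --deltas '[[[0,0,0.003,0],[0,0,0.006,0],[0,0,0.009,0],[0,0,0.012,0],[0,0,0.015,0]]]'

```text
time: 12.25
ee_pos: [0.5167, -0.098, -0.0069]
tcp_rot: [-90.0, 0.0, -94.4]
wrist_force: [-2.4, 0.5, -1.4]
opening: 0.0848
```

move_arm --deltas '[[[0,0,0.003,0],[0,0,0.007,0],[0,0,0.011,0],[0,0,0.015,0],[0,0,0.019,0]]]'

```text
time: 12.75
ee_pos: [0.5359, -0.0995, -0.0067]
tcp_rot: [-90.0, -0.0, -94.4]
wrist_force: [-2.5, -0.4, -0.4]
opening: 0.0847
```

Run:
```python
from h import *
a=snap('top','t7');b=snap('side','s7')
cv2.imwrite('pics/m7.png',np.hstack([cv2.resize(a['color'][60:280,260:440],(360,440),interpolation=cv2.INTER_CUBIC),cv2.resize(b['color'][120:340,260:480],(440,440),interpolation=cv2.INTER_CUBIC)]))
o=get_obs();print(o['ee_pos'],o['tcp_rot'],o['time'],o['opening'],o['wrist_force'])
```

```text
[ 0.53637101 -0.09952825 -0.00656465] [-8.99482021e+01 -1.91440122e-03 -9.43712792e+01] 12.85 0.08506187483245245 [ 0.19884245 -0.19660964  0.09913111]
```

View pics/m7.png

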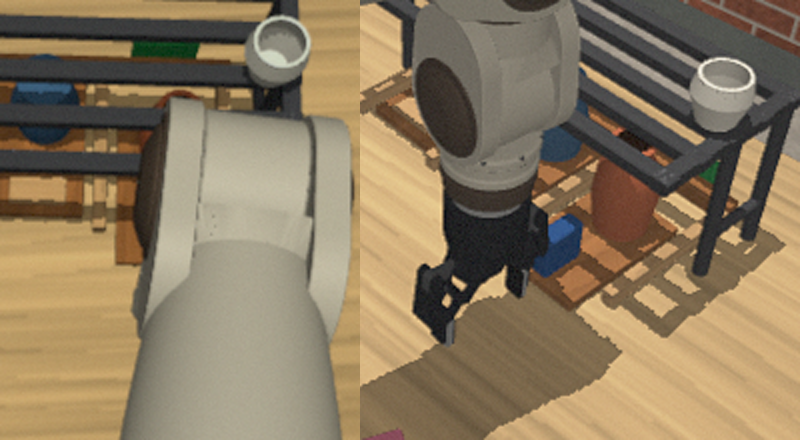

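move_arm --deltas '[[[0,0,0.003,0],[0,0,0.007,0],[0,0,0.011,0],[0,0,0.015,0],[0,0,0.019,0]]]'

```text
time: 13.35
ee_pos: [0.5549, -0.1009, -0.0066]
tcp_rot: [-90.0, -0.0, -94.4]
wrist_force: [-3.3, 0.4, 1.1]
opening: 0.0849
```

move_arm --deltas '[[[0,0,0.004,0],[0,0,0.008,0],[0,0,0.012,0],[0,0,0.015,0],[0,0,0.018,0]]]'

```text
time: 13.85
ee_pos: [0.5727, -0.1023, -0.0067]
tcp_rot: [-90.0, 0.0, -94.4]
wrist_force: [-2.8, 0.1, 1.6]
opening: 0.0852
```

move_arm --deltas '[[[0,0,0.002,0],[0,0,0.003,0],[0,0,0.004,0],[0,0,0.005,0],[0,0,0.006,0]]]'

```text
time: 14.35
ee_pos: [0.5784, -0.1027, -0.0067]
tcp_rot: [-90.0, 0.0, -94.4]
wrist_force: [-3.2, -0.3, 0.3]
opening: 0.085
```

move_arm --deltas '[[[0,0,0.001,0],[0,0,0.002,0],[0,0,0.003,0],[0,0,0.004,0],[0,0,0.004,0]]]'

```text
time: 14.85
ee_pos: [0.5826, -0.103, -0.0067]
tcp_rot: [-90.0, -0.0, -94.4]
wrist_force: [-1.2, 0.4, 0.5]
opening: 0.0849
```

move_arm --deltas '[[[0,0,0.001,0],[0,0,0.001,0],[0,0,0.002,0],[0,0,0.002,0]]]'

```text
time: 15.25
ee_pos: [0.5845, -0.1032, -0.0067]
tcp_rot: [-90.0, 0.0, -94.4]
wrist_force: [-2.0, 0.4, 0.3]
opening: 0.085
```

move_arm --deltas '[[[0,0,0.001,0],[0,0,0.001,0],[0,0,0.002,0],[0,0,0.002,0]]]'

```text
time: 15.65
ee_pos: [0.5851, -0.103, -0.0073]
tcp_rot: [-90.2, 0.0, -94.4]
wrist_force: [-9.0, 2.1, 1.4]
opening: 0.0849
```

move_arm --deltas '[[[0,0,0.001,0],[0,0,0.001,0],[0,0,0.002,0],[0,0,0.002,0]]]'

```text
time: 16.05
ee_pos: [0.585, -0.1031, -0.0079]
tcp_rot: [-90.4, 0.0, -94.4]
wrist_force: [-19.5, 1.2, 3.3]
opening: 0.0849
```

The tool stopped at rack x≈-54 mm, where I predicted home, and the force is rising. I'll back off and check.

move_arm --deltas '[[[0,0,-0.002,0],[0,0,-0.005,0],[0,0,-0.015,0],[0,0,-0.035,0],[0,0,-0.06,0]]]'

```text
time: 16.55
ee_pos: [0.5283, -0.0989, -0.0066]
tcp_rot: [-89.9, -0.0, -94.4]
wrist_force: [0.1, 0.0, 0.4]
opening: 0.0849
```

move_arm --deltas '[[[0,-0.02,-0.03,0],[0,-0.05,-0.06,0],[0,-0.09,-0.1,0],[0,-0.13,-0.13,0],[0,-0.15,-0.15,0]]]'

```text
time: 17.05
ee_pos: [0.3778, -0.0874, 0.1461]
tcp_rot: [-89.8, -0.0, -94.4]
wrist_force: [0.8, 0.1, -0.4]
opening: 0.085
```

move_arm --deltas '[[[0.03,-0.0,0,0],[0.07,0,0,0],[0.11,0,0,0],[0.15,0,0,0],[0.18,0,0,0]]]'

```text
time: 17.55
ee_pos: [0.3647, -0.269, 0.1436]
tcp_rot: [-89.9, -0.1, -94.4]
wrist_force: [0.3, 0.1, 0.9]
opening: 0.0851
```

Run:
```python
from h import *
a=snap('top','t8');b=snap('side','s8')
cv2.imwrite('pics/m8.png',np.hstack([cv2.resize(a['color'][70:190,290:400],(440,480),interpolation=cv2.INTER_CUBIC),cv2.resize(b['color'][140:280,330:430],(343,480),interpolation=cv2.INTER_CUBIC)]))
o=get_obs();print(o['ee_pos'],o['time'],o['wrist_force'])
```

```text
[ 0.36465196 -0.26962123  0.14319527] 17.65 [ 0.40126281 -0.24238322  0.29520843]
```

View pics/m8.png

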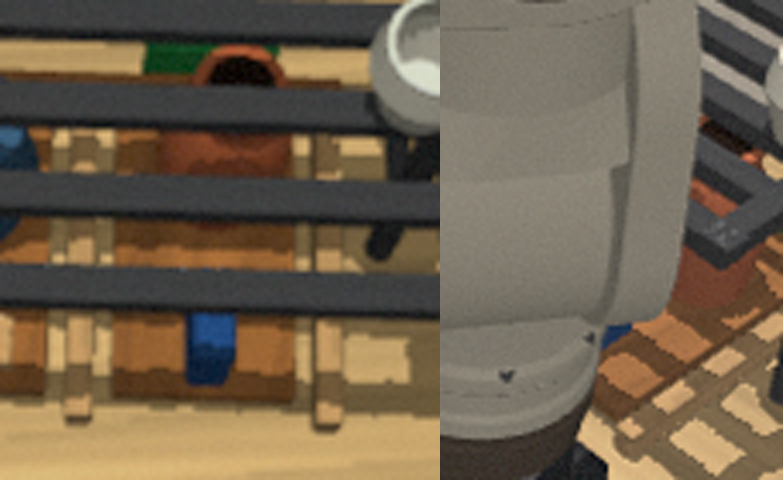

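Run:
```python
from h import *
a=dict(np.load('pics/t8.npz'));t=np.radians(-4.38)
for u,v in[(43,397),(113,398),(295,401),(5,396)]:
    U=u/4+290;V=v/4+70;w=a['T'][:3,:3]@np.array([(U-a['cx'])/a['fx'],(V-a['cy'])/a['fy'],1]);p=a['T'][:3,3]-w*a['T'][2,3]/w[2]
    d=p[:2]-[.640,-.1075];print((d[0]*np.cos(t)+d[1]*np.sin(t))*1e3,(-d[0]*np.sin(t)+d[1]*np.cos(t))*1e3)
b=dict(np.load('pics/t0.npz'));df=cv2.absdiff(a['color'],b['color'])[70:175,185:305].max(2);print('neighbour diff',(df>40).mean())
```

```text
13.687754195915943 83.11504058998254
14.318462286586017 46.22753838531177
15.7361958907218 -49.58075970959143
13.597314076888912 103.15593773546355
neighbour diff 0.0
```

```bash
python3 -c "
from workcell import *
print(job_done())"
```

```text
the job is handed in; nothing more can be done
None
```

The board is home in the green-tag bay with its blue grip trailing, and the vase is still standing on it. I handed the job in at about 17.7 s with the arm clear and touching nothing.

**What I did:** I held the board by its grip and slid it across the table and into the lane until the gripper body was close to the shelf. I then let go, turned the jaws a quarter turn, and pushed the grip's rear end with the outside of an open finger until the board met the back stop. The push force rose from about 3 N to 19.5 N and the tool stopped moving where I had predicted.

**Last checks, from the final top view:**
- **Fully home:** the board's trailing end is 14.3 to 15.7 mm inside the shelf front. About 15 mm is expected, and the neighbouring board's end measures 13.6 mm.
- **Position in the bay:** the board is about 1–2 mm off the lane's centre and square to the rack within about 1°.
- **Neighbours:** no image change was found over the two neighbouring boards and their pots.

None of the checks failed. The arm hid most of the final side view, so it confirmed little, and the finding that the vase is upright rests mainly on the top view.

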